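# Make up the fish kit and the shell kit for the print workshop

### The job

Make up the two printing kits in the white trays. The fish kit goes in the long tray with three compartments: the press pad in the wide compartment, the large dauber in the middle one and the tall ink bottle in the one at the far end from the pad; the shell kit goes in the small tray with two compartments: the ink jar in the larger and the small dauber in the smaller one. Everything stands upright on the tray floor as it stood on the table, and the short ink bottle, which belongs to neither kit, stays upright where it is.

Things in the scene. Friction and masses are not known exactly. Their poses are not given: they have to be found in the camera images.
- fish_tray: Long white tray, fixed, any yaw, left or right of the stock: 260 (x) by 114 (y) mm, walls and dividers 5 thick, 22 high from the table. Three compartments along x, each 104 across y inside: wide, 104 long, centre x = -73 mm; middle, 68 long, centre x = +18; end, 68 long, centre x = +91 (y = 0). Origin: centre of the underside, at table height; floor surface at z = 5 mm.
- shell_tray: Small white tray, fixed, any yaw, on the other side of the stock: 143 (x) by 90 (y) mm, walls and divider 5 thick, 22 high from the table. Two compartments along x, each 80 across y inside: larger, 76 long, centre x = -28.5 mm; smaller, 52 long, centre x = +40.5 (y = 0). Origin: centre of the underside, at table height; floor surface at z = 5 mm.
- press_pad: Hand press pad: a plywood disc 80 mm across and 14 mm thick, with a wooden bar handle on top along its x: bar 64 mm long (x), 22 mm wide (y), from z = 28 to 52 mm, on two short posts. Pinch the bar across its width. About 0.16 kg. Stands upright on the table at the start, in any yaw. Origin: centre of its underside, z up along its axis. 
- large_dauber: Large ink dauber: black rubber foot 46 mm across, turned wooden handle above it, round, 32 mm across between z = 28 and 82 mm, top at 88 mm. About 0.09 kg. Stands upright on the table at the start, in any yaw. Origin: centre of its underside, z up along its axis. 
- small_dauber: Small ink dauber of the same form: rubber foot 30 mm across, round wooden handle 20 mm across between z = 28 and 60 mm, top at 66 mm. About 0.04 kg. Stands upright on the table at the start, in any yaw. Origin: centre of its underside, z up along its axis. 
- tall_bottle: Tall ink bottle, grey plastic with a black cap: round body 44 mm across up to z = 85 mm, then shoulder and a narrow cap (26 mm), top at 110 mm. About 0.15 kg. Stands upright on the table at the start, in any yaw. Origin: centre of its underside, z up along its axis. 
- short_bottle: Short ink bottle of the same form, in neither kit, to be left alone: round body 36 mm across up to z = 52 mm, narrow cap (22 mm), top at 74 mm. Stands upright on the table at the start, in any yaw. Origin: centre of its underside, z up along its axis. 
- ink_jar: Squat ink jar, grey plastic: round, 52 mm across up to z = 46 mm, with a wide black lid 50 mm across, top at 60 mm. About 0.14 kg. Stands upright on the table at the start, in any yaw. Origin: centre of its underside, z up along its axis. 
There are look-alikes about, which are no part of the job. What is shaped like the shell_tray but black is not meant.

How it is judged:
At the end, for the whole second after the job is handed in: Each thing stands upright (0.08 rad) and at rest on the floor of its own compartment: pad wide, large dauber middle, tall bottle end (long tray); jar larger, small dauber smaller (small tray), anywhere between the walls; the short bottle is upright within 25 mm of its start (x of press_pad in the frame of fish_tray between -0.087 and -0.059 m and y of press_pad in the frame of fish_tray between -0.014 and 0.014 m and z of press_pad in the frame of fish_tray between 0.002 and 0.008 m and angle between each of press_pad, large_dauber, tall_bottle, ink_jar, small_dauber's own z axis and vertical below 0.08 rad and linear speed of each of press_pad, large_dauber, tall_bottle, ink_jar, small_dauber below 0.02 m/s and x of large_dauber in the frame of fish_tray between 0.005 and 0.031 m and y of large_dauber in the frame of fish_tray between -0.031 and 0.031 m and z of large_dauber in the frame of fish_tray between 0.002 and 0.008 m and x of tall_bottle in the frame of fish_tray between 0.077 and 0.105 m and y of tall_bottle in the frame of fish_tray between -0.032 and 0.032 m and z of tall_bottle in the frame of fish_tray between 0.002 and 0.008 m and x of ink_jar in the frame of shell_tray between -0.0425 and -0.0145 m and y of ink_jar in the frame of shell_tray between -0.016 and 0.016 m and z of ink_jar in the frame of shell_tray between 0.002 and 0.008 m and x of small_dauber in the frame of shell_tray between 0.0275 and 0.0535 m and y of small_dauber in the frame of shell_tray between -0.027 and 0.027 m and z of small_dauber in the frame of shell_tray between 0.002 and 0.008 m and distance of short_bottle from where it was at the start of the episode below 0.025 m and angle between short_bottle's own z axis and vertical below 0.1 rad); the robot touches nothing.
It fails at once if the short ink bottle is moved more than 40 mm or knocked over (distance of short_bottle from where it was at the start of the episode above 0.04 m or angle between short_bottle's own z axis and vertical above 0.5 rad).
It also fails if it takes over 115 s, if anything falls off the work surface, if the arm or the gripper's body presses on something with over 40 N, if the wrist force passes 120 N, or if a joint passes its speed limit or range.

### The arm

A 7-joint arm with a two-finger parallel gripper is mounted at the origin on the work surface. World frame = base frame: x ahead of the robot, y to its left, z up, the work surface at z = 0. Lengths are in m, angles in rad, forces in N, time in s.
With the tool pointing down it reaches from about 0.425 to 0.875 m from the base axis. Payload 4.7 kg.
Tool frame: the origin (TCP) lies on the centre line of the jaws, within the pads' length; the fingertips stand 19 mm ahead of it and the grasp point (between the pads) is the TCP; x points along the fingers, z is the direction in which the jaws open and shut, and the axes are right-handed (so a half turn about x gives the same grasp; the last joint's range is limited). The gripper opens to 87 mm and grips with 3 to 60 N. Pads are 19 mm wide; open, the fingers measure 117 mm over their backs; the gripper's body (75 mm by 190 mm) begins 51 mm behind the grasp point.
Start: joints at [-1.116, 0.321, -0.07, 1.45, 0.023, 1.371, -0.057], TCP at [0.277, 0.588, 0.242] pointing down, gripper open.
Joint ranges: [-2.86, 2.86], [-0.3, 2.09], [-1.38, 1.24], [0.06, 2.45], [-1.56, 4.7], [0.09, 2.05], [-2.69, 2.69]. Speed limits (rad/s): [2.57, 2.57, 3.14, 3.14, 3.14, 3.14, 3.14].

### API

Orientations are given as a rotation vector (axis times angle).
In Python, from bench import get_state, get_image, camera_info, close_job gives the robot as it stands.
- The arm moves only by the tool jog_arm, never from a script. Its argument "targets" is a list of rows, each a list of 7 numbers: the turn, a rotation vector about the tool's x, y, z in degrees, then the shift along the tool's x, y, z in cm, then the finger opening in cm, from 0 to 8.7. In form: [[wx, wy, wz, tx, ty, tz, jaw], ...]. A call has 1 to 10 rows; each row shifts and turns the commanded pose from where the row before left it, along the tool's axes as they then stand; what a row does not reach is not made up. A row lasts 1/8 s, in which the tool goes at most 62.5 mm and 10.7 degrees, less where a joint would pass 70% of its speed; a pose out of reach is approached as far as the arm can. A call is refused whole if a number of a shift passes 6.25 or a number of a turn 10.7, either way. A call with a gripper value outside its range is refused whole. The fingers move at their own pace and stop on an object; "squeeze" is the grip in N (left out, the last holds). Time passes only in rows, so rows that do not move let the fingers close. It gives the time, the measured TCP pose, the force and the opening at its end, in the units of the state.
- get_state(): the state, without advancing time (a new reading comes with each control period).
- get_image(name): name is "side" or "top"; returns (picture, depth): 400x640x3 uint8, red, green, blue; 400x640 float32, m along the optical axis (not along the pixel's ray), 0 where there is no reading.
- camera_info(name): a dict with "intrinsics" (3x3 intrinsics, pixels), "k1" (the pictures are not rectified: a ray, as slopes to the right and down, at radius r is drawn at 1 + k1 r^2 times it, then the intrinsics apply), "world_from_camera" (4x4, takes a point from camera to world coordinates). Camera axes: x right, y up, looking along -z (the intrinsics and any distortion apply to the point x, -y, -z); pixel columns grow to the right and rows downward; lengths in m; the calibration is good to about 2 mm. A picture is of the moment at which its call begins. camera_info takes no time and is no camera call.
- close_job(): hands the job in, once; it reports no verdict.
The state is a dict: "time": time; "joint_positions": joint angles; "qd": joint speeds; "joint_torque": joint torques, N m; "position": TCP position; "tool_rot": TCP orientation; "ft_force": force on the tool from outside, world axes, zero at the start; "torque": the same for the moment, N m; "grip_width": opening from 0.0 (shut) to 1.0 (fully open).
Only numpy, scipy, OpenCV 4.12 (cv2) and the standard library are available. Lean on these libraries where they do the work, as an engineer would, in place of code of your own. Each camera call takes 0.05 s, during which the arm holds its last target.

## Working session

There is one attempt and no reset: what is moved stays moved. The work goes in short steps, Python scripts to look and compute and a tool call to move; the robot and the scene stay as the last step left them, time stands still between calls to the robot, and variables do not carry over. Pictures are saved under pics/ and viewed, and the job is handed in when it is done.

Besides the shell and the picture viewer there is one more tool, called after ">>>" by a JSON object that holds its "fn" and its "kwargs". jog_arm: Moves the arm, as the interface text tells. Its arguments: {"type":"object","properties":{"targets":{"type":"array"},"squeeze":{"type":"number"}},"required":["targets"]}

```bash
ls; mkdir -p pics
python3 - <<'E'
from bench import *
import cv2,numpy as np
s=get_state();print({k:np.round(v,3).tolist() for k,v in s.items()})
for n in("side","top"):
    p,d=get_image(n);np.savez(f"pics/{n}0.npz",p=p,d=d)
    cv2.imwrite(f"pics/{n}0.png",p[:,:,::-1])
    c=camera_info(n);print(n,c)
E
```

```text
pics
{'time': 0.0, 'joint_positions': [-1.116, 0.322, -0.07, 1.452, 0.023, 1.371, -0.057], 'qd': [0.001, 0.001, -0.0, 0.002, -0.001, -0.0, 0.0], 'joint_torque': [0.0, -49.129, -0.403, -31.253, -0.064, 0.044, 0.0], 'position': [0.277, 0.587, 0.24], 'tool_rot': [-0.88, 1.388, 0.878], 'ft_force': [0.604, 0.939, -0.102], 'torque': [0.041, 0.004, 0.02], 'grip_width': 1.001}
side {'intrinsics': array([[393.64500358,   0.        , 312.21910118],
       [  0.        , 393.64500358, 200.75858479],
       [  0.        ,   0.        ,   1.        ]]), 'k1': -0.019031858508950998, 'world_from_camera': array([[ 0.93868069,  0.27630667, -0.20623578,  0.25129099],
       [-0.34453402,  0.72874628, -0.59179825, -0.53551944],
       [-0.01322425,  0.62656483,  0.7792571 ,  0.77419644],
       [ 0.        ,  0.        ,  0.        ,  1.        ]])}
top {'intrinsics': array([[407.46409334,   0.        , 318.76820482],
       [  0.        , 407.46409334, 203.60755781],
       [  0.        ,   0.        ,   1.        ]]), 'k1': -0.05631987142570337, 'world_from_camera': array([[-3.02517467e-02,  9.96238720e-01, -8.11988028e-02,
         3.71382841e-01],
       [-9.99542018e-01, -3.02139818e-02,  1.69403150e-03,
         4.58250125e-02],
       [-7.65679382e-04,  8.12128626e-02,  9.96696486e-01,
         1.18786251e+00],
       [ 0.00000000e+00,  0.00000000e+00,  0.00000000e+00,
         1.00000000e+00]])}
```

View pics/top0.png

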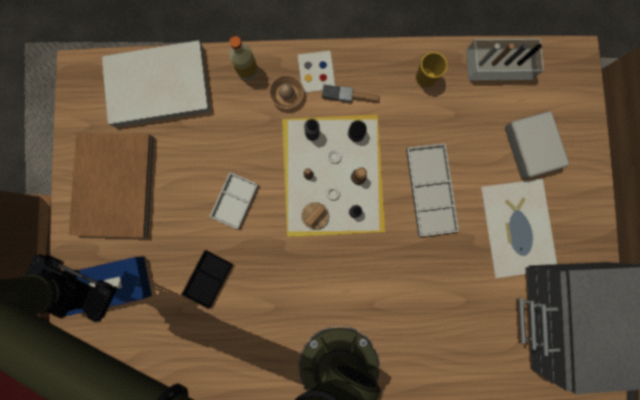

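View pics/side0.png

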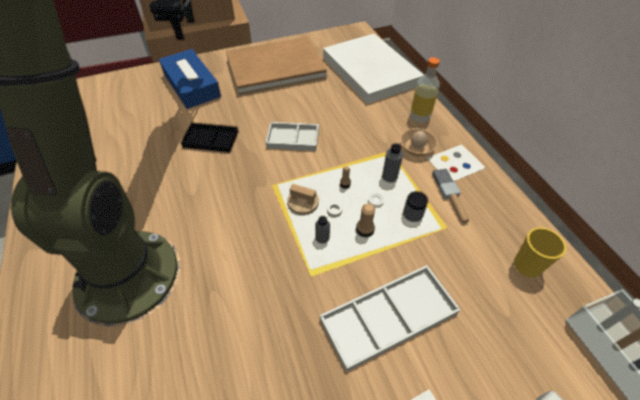

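The top view has tall bottle (312,130), jar (357,131), small dauber (308,174), large dauber (360,176), pad (315,215) and short bottle (356,212). The fish tray is at (432,190) with its wide compartment at the top, and the white shell tray is at (234,200). The black tray at (207,278) is the decoy.

```bash
cat > h.py <<'E'
import numpy as np,cv2
from bench import camera_info
def cam(n):
    c=camera_info(n);return c["intrinsics"],c["k1"],c["world_from_camera"]
def slopes(n,uv):
    K,k1,T=cam(n);uv=np.atleast_2d(np.asarray(uv,float))
    d=np.c_[(uv[:,0]-K[0,2])/K[0,0],(uv[:,1]-K[1,2])/K[1,1]];s=d.copy()
    for _ in range(20): s=d/(1+k1*(s**2).sum(1,keepdims=True))
    return s
def ray(n,uv):
    T=cam(n)[2];s=slopes(n,uv);v=np.c_[s[:,0],-s[:,1],-np.ones(len(s))]
    return T[:3,3],v@T[:3,:3].T
def onz(n,uv,z):
    o,v=ray(n,uv);return o+v*((z-o[2])/v[:,2])[:,None]
def withd(n,uv,d):
    o,v=ray(n,uv);return o+v*np.asarray(d)[:,None]
def cloud(n,d):
    vv,uu=np.mgrid[0:400,0:640];P=withd(n,np.c_[uu.ravel(),vv.ravel()],d.ravel()).reshape(400,640,3);P[d==0]=np.nan;return P
def proj(n,P):
    K,k1,T=cam(n);P=np.atleast_2d(P);c=(P-T[:3,3])@T[:3,:3];s=np.c_[c[:,0]/-c[:,2],c[:,1]/c[:,2]]
    s=s*(1+k1*(s**2).sum(1,keepdims=True));return s*[K[0,0],K[1,1]]+[K[0,2],K[1,2]]
E
python3 - <<'E'
from h import *
for n in("top","side"):
    f=np.load(f"pics/{n}0.npz");P=cloud(n,f["d"]);np.save(f"pics/{n}0_P.npy",P)
    if n=="top": crops={"a":(180,100,480,250)}
    else: crops={"b":(250,100,480,380)}
    for k,(x0,y0,x1,y1) in crops.items():
        im=f["p"][y0:y1,x0:x1,::-1];s=2 if n=="side" else 2.6
        cv2.imwrite(f"pics/crop_{k}.png",cv2.resize(im,None,fx=s,fy=s,interpolation=cv2.INTER_CUBIC))
P=np.load("pics/top0_P.npy")
for u,v in [(260,260),(340,150),(400,250)]: print("table",P[v,u])
z=P[:,:,2]
m=((z>0.03)&(z<0.16)).astype(np.uint8);m[:100]=0;m[250:]=0;m[:,:270]=0;m[:,400:]=0
k,l,st,c=cv2.connectedComponentsWithStats(m)
for i in range(1,k):
    if st[i,4]>5:
        q=P[l==i];t=q[q[:,2]>q[:,2].max()-.008];print(st[i],"mean",q.mean(0).round(4),"top",t.mean(0).round(4),q[:,2].max().round(4))
E
```

```text
table [ 3.09350557e-01  2.19108582e-01 -2.99176522e-04]
table [ 0.62596205 -0.02398548 -0.00274427]
table [ 0.32591848 -0.18740365  0.00337626]
[304 118  15  21 263] mean [0.6711 0.0587 0.0871] top [0.6779 0.0588 0.111 ] 0.1159
[348 120  19  20 293] mean [ 0.671  -0.0707  0.0573] top [ 0.6741 -0.0719  0.0611] 0.0661
[354 167  13  14 140] mean [ 0.5411 -0.0715  0.0794] top [ 0.5422 -0.0731  0.0879] 0.0932
[304 168   7   9  49] mean [0.5531 0.0739 0.0608] top [0.5549 0.0739 0.0665] 0.0711
[305 204  20  22 183] mean [0.4334 0.057  0.0521] top [0.4334 0.0571 0.0535] 0.0591
[349 205  13  13 135] mean [ 0.44   -0.056   0.0613] top [ 0.4411 -0.0579  0.0744] 0.0779
```

View pics/crop_a.png

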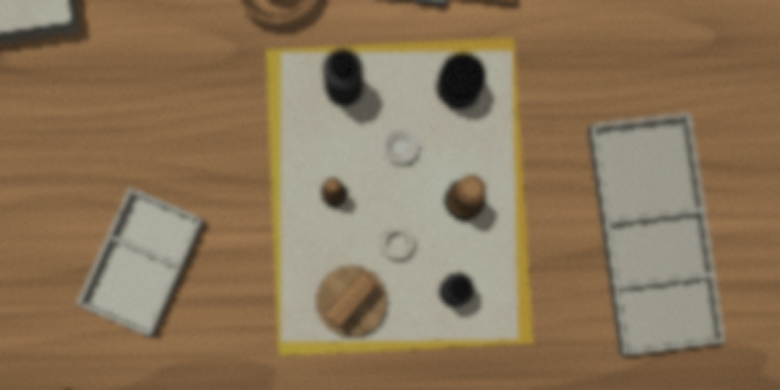

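View pics/crop_b.png

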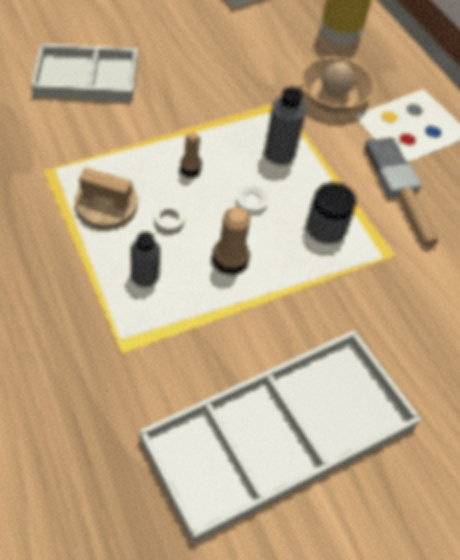

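Object heights match the given sizes. Next I'll measure the trays from white masks with rays in both views, and cross-check the objects in the side view.

Run:
```python
from h import *
def rect(pts):
    r=cv2.minAreaRect((pts*1000).astype(np.float32));b=cv2.boxPoints(r);
    e=b[1]-b[0],b[2]-b[1];L=max(e,key=np.linalg.norm)
    a=np.degrees(np.arctan2(L[1],L[0]));return np.round(r[0],1),np.round(sorted(map(np.linalg.norm,e)),1),round(a,1)
for n,rois in (("top",{"fish":(400,140,462,240),"shell":(205,168,262,232)}),("side",{"fish":(315,262,465,370),"shell":(262,116,325,155)})):
    f=np.load(f"pics/{n}0.npz");P=np.load(f"pics/{n}0_P.npy")
    hsv=cv2.cvtColor(f["p"],cv2.COLOR_RGB2HSV)
    for k,(x0,y0,x1,y1) in rois.items():
        m=np.zeros((400,640),np.uint8);s=hsv[y0:y1,x0:x1]
        print(n,k,"sat pct",np.percentile(s[...,1],[5,25,50,75,95]))
        m[y0:y1,x0:x1]=(s[...,1]<60)
        m=cv2.morphologyEx(m,cv2.MORPH_CLOSE,np.ones((3,3)))
        kk,l,st,_=cv2.connectedComponentsWithStats(m);i=1+np.argmax(st[1:,4]);m=(l==i).astype(np.uint8)
        c=max(cv2.findContours(m,cv2.RETR_EXTERNAL,cv2.CHAIN_APPROX_NONE)[0],key=len)[:,0]
        print(n,k,"white z22",rect(onz(n,c,.022)[:,:2]),"z0",rect(onz(n,c,0.0)[:,:2]))
        q=P[y0:y1,x0:x1].reshape(-1,3);w=q[(q[:,2]>.014)&(q[:,2]<.03)];print("  depth walls",len(w),rect(w[:,:2]),w[:,2].mean().round(4))
        # depth cloud of white pixels
        q=P[m>0];q=q[np.isfinite(q[:,0])];print("  depth white",rect(q[:,:2]),np.median(q[:,2]).round(4))
# objects in side view
P=np.load("pics/side0_P.npy");z=P[:,:,2]
m=((z>0.025)&(z<0.16)).astype(np.uint8);x=P[...,0];y=P[...,1];m[(x<.38)|(x>.74)|(abs(y)>.12)]=0
k,l,st,c=cv2.connectedComponentsWithStats(m)
for i in range(1,k):
    if st[i,4]>20:
        q=P[l==i];t=q[q[:,2]>q[:,2].max()-.010];print(st[i],"mean",q.mean(0).round(4),"top",t.mean(0).round(4),q[:,2].max().round(4))
```

```text
top fish sat pct [ 23.  25.  28. 123. 125.]
top fish white z22 (array([ 497.7, -284.7]), array([116.2, 261. ], dtype=float32), np.float32(5.4)) z0 (array([ 500., -291.]), array([118.4, 265.9], dtype=float32), np.float32(5.4))
  depth walls 699 (array([ 499.5, -285.4]), array([114.8, 262.1], dtype=float32), np.float32(5.5)) 0.0214
  depth white (array([ 498. , -289.9]), array([123., 262.], dtype=float32), np.float32(5.3)) 0.0064
top shell sat pct [ 19.  21. 115. 123. 126.]
top shell white z22 (array([483.1, 288.4]), array([ 92.1, 142.9], dtype=float32), np.float32(-25.1)) z0 (array([485.2, 293. ]), array([ 93.8, 145.6], dtype=float32), np.float32(-25.1))
  depth walls 368 (array([484.5, 290.2]), array([ 89.8, 142.8], dtype=float32), np.float32(-25.4)) 0.0212
  depth white (array([484.4, 292.8]), array([ 95.7, 144.4], dtype=float32), np.float32(-24.5)) 0.0063
side fish sat pct [ 10.  12. 101. 107. 109.]
side fish white z22 (array([ 495.8, -289.1]), array([118.3, 263.3], dtype=float32), np.float32(5.4)) z0 (array([ 503. , -281.9]), array([121.7, 271. ], dtype=float32), np.float32(5.4))

[... 469 characters left out ...]
3.5, 289.9]), array([ 97.6, 143. ], dtype=float32), np.float32(-24.7)) 0.0199
  depth white (array([481.2, 294.4]), array([103.2, 152.1], dtype=float32), np.float32(-26.4)) 0.007
[383 143  21  34 505] mean [0.6697 0.0478 0.0736] top [0.6756 0.0554 0.1085] 0.1119
[341 166  10  16 115] mean [0.552  0.0679 0.0489] top [0.5537 0.0698 0.0631] 0.0676
[289 183  27  19 323] mean [0.4311 0.0515 0.0461] top [0.4325 0.0537 0.0511] 0.0554
[405 191  24  25 483] mean [ 0.6679 -0.0792  0.0519] top [ 0.672  -0.0743  0.0591] 0.0634
[358 203  18  27 351] mean [ 0.5386 -0.0813  0.0638] top [ 0.5415 -0.0768  0.0856] 0.0901
[315 215  16  23 285] mean [ 0.4376 -0.0664  0.0547] top [ 0.4396 -0.0604  0.073 ] 0.0769
```

Run:
```python
from h import *
from bench import get_state
from scipy.spatial.transform import Rotation as R
s=get_state();print(np.round(R.from_rotvec(s["tool_rot"]).as_matrix(),3),s["time"])
P=np.load("pics/top0_P.npy");q=P[195:235,295:335].reshape(-1,3);q=q[np.isfinite(q[:,0])]
b=q[(q[:,2]>.044)&(q[:,2]<.06)];r=cv2.minAreaRect((b[:,:2]*1000).astype(np.float32));bx=cv2.boxPoints(r);print(len(b),r,bx)
cov=np.cov(b[:,:2].T);w,v=np.linalg.eigh(cov);print(b.mean(0),"long axis deg",np.degrees(np.arctan2(v[1,1],v[0,1])))
d=q[(q[:,2]>.01)&(q[:,2]<.03)];print("disc",(d[:,:2].max(0)+d[:,:2].min(0))/2,d[:,:2].max(0)-d[:,:2].min(0))
P=np.load("pics/side0_P.npy");q=P[180:218,285:322].reshape(-1,3);q=q[np.isfinite(q[:,0])]
b=q[(q[:,2]>.047)&(q[:,2]<.06)];w,v=np.linalg.eigh(np.cov(b[:,:2].T));print("side",b.mean(0),np.degrees(np.arctan2(v[1,1],v[0,1])))
# top-disc centres by flat tops, median extents
P=np.load("pics/top0_P.npy")
for nm,(u,v),h in (("tall",(312,126),.11),("jar",(357,131),.06),("ld",(361,173),.088),("sd",(308,172),.066),("short",(356,212),.074)):
    q=P[v-16:v+16,u-16:u+16].reshape(-1,3);q=q[abs(q[:,2]-h)<.007]
    print(nm,len(q),q[:,:2].mean(0).round(4),((q.max(0)+q.min(0))/2)[:2].round(4),(q.max(0)-q.min(0))[:2].round(4))
```

```text
[[-0.001 -0.904  0.427]
 [-0.002  0.427  0.904]
 [-1.    -0.    -0.002]] 0.1
181 ((433.6915588378906, 57.12492752075195), (21.715961456298828, 63.766212463378906), 47.92710494995117) [[402.7493    70.429214]
 [450.0825    27.701035]
 [464.63382   43.82064 ]
 [417.30063   86.54882 ]]
[0.4334273  0.05713214 0.05222127] long axis deg 137.89912435756983
disc [0.44250712 0.04758319] [0.0968316  0.09706375]
side [0.43265146 0.0542844  0.05139527] 137.47466897388404
tall 76 [0.6772 0.0586] [0.6776 0.0585] [0.025  0.0221]
jar 243 [ 0.674  -0.0717] [ 0.6737 -0.0719] [0.0484 0.0486]
ld 101 [ 0.5435 -0.0729] [ 0.5434 -0.0731] [0.0306 0.0301]
sd 38 [0.5544 0.0733] [0.5551 0.074 ] [0.0178 0.0169]
short 47 [ 0.4412 -0.0577] [ 0.4404 -0.0588] [0.0194 0.0195]
```

>>> {"fn": "jog_arm", "kwargs": {"targets": [[8.5,0,0,0,0,0,8.7],[8.5,0,0,0,0,0,6],[0,0,0,0.4,-4.7,-2.9,4.5],[0,0,0,0.4,-4.7,-2.9,4.5],[0,0,0,0.4,-4.7,-2.9,4.5],[0,0,0,0.4,-4.7,-2.9,4.5],[0,0,0,0.4,-4.7,-2.9,4.5],[0,0,0,0.4,-4.7,-2.9,4.5],[0,0,0,0.4,-4.7,-2.9,4.5],[0,0,0,0.4,-4.7,-2.9,4.5]], "squeeze": 15}}

```text
time: 1.35
position: [0.3997, 0.1614, 0.2093]
tool_rot: [-0.651, 1.471, 0.651]
ft_force: [1.3, 0.3, 0.0]
grip_width: 0.517
```

```bash
cat > go.py <<'E'
import sys,numpy as np
from bench import get_state
from scipy.spatial.transform import Rotation as R
s=get_state();M=R.from_rotvec(s["tool_rot"]).as_matrix();p=s["position"]
print("t",round(s["time"],2),"p",np.round(p,4),"jawdir",round(np.degrees(np.arctan2(M[1,2],M[0,2])),1),"down",np.round(M[:,0],3),"w",round(float(s["grip_width"])*8.7,2),"F",np.round(s["ft_force"],1),"j",np.round(s["joint_positions"],2))
for a in sys.argv[1:]:
    t=np.array(list(map(float,a.split(","))));d=M.T@(t-p)*100
    print(a,"tool shift cm",np.round(d,2),"norm",round(np.linalg.norm(d),1))
E
python3 go.py .4335,.0565,.2 .4335,.0565,.042
```

```text
t 1.35 p [0.3997 0.1614 0.2093] jawdir 47.7 down [ 0.  0. -1.] w 4.5 F [1.3 0.3 0. ] j [-0.75 -0.14  0.28  2.01  0.04  1.27  0.35]
.4335,.0565,.2 tool shift cm [ 0.92 -9.55 -5.49] norm 11.1
.4335,.0565,.042 tool shift cm [16.72 -9.55 -5.5 ] norm 20.0
```

>>> {"fn": "jog_arm", "kwargs": {"targets": [[0,0,0,1,-4.8,-2.75,4.5],[0,0,0,2,-4.75,-2.75,4.5],[0,0,0,4,0,0,4.5],[0,0,0,3,0,0,4.5],[0,0,0,0,0,0,4.5]]}}

```text
time: 1.98
position: [0.4312, 0.0577, 0.1075]
tool_rot: [-0.651, 1.477, 0.651]
ft_force: [0.9, 0.1, 0.5]
grip_width: 0.519
```

```bash
python3 go.py .4335,.0565,.042
python3 - <<'E'
from h import *
from bench import get_image
p,d=get_image("side");cv2.imwrite("pics/pad1.png",cv2.resize(p[140:260,230:400,::-1],None,fx=4,fy=4,interpolation=cv2.INTER_CUBIC))
E
```

```text
t 1.98 p [0.4312 0.0577 0.1075] jawdir 47.7 down [-0.005 -0.002 -1.   ] w 4.51 F [0.9 0.1 0.5] j [-0.65 -0.03  0.45  2.13  0.02  1.05  0.63]
.4335,.0565,.042 tool shift cm [ 6.55 -0.27  0.1 ] norm 6.6
```

View pics/pad1.png

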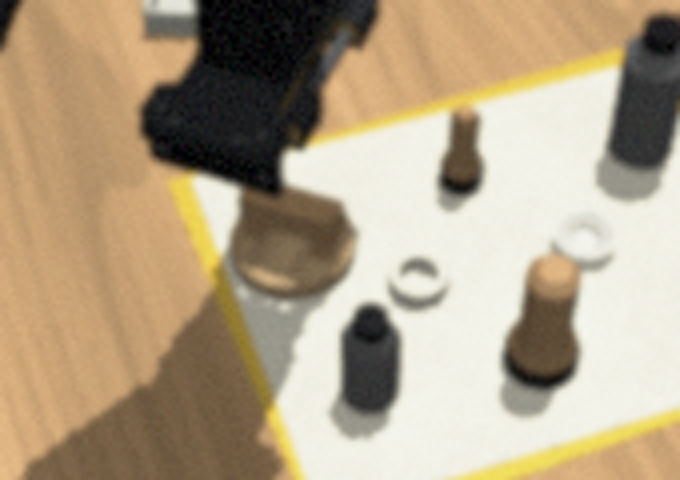

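The open jaws are above the bar at about (290,195) in the crop, clear of the short bottle. I'll descend and grip.

>>> {"fn": "jog_arm", "kwargs": {"targets": [[0,0,0,3,-0.25,0.1,4.5],[0,0,0,2.5,0,0,4.5],[0,0,0,1,0,0,4.5],[0,0,0,0,0,0,4.5],[0,0,0,0,0,0,1],[0,0,0,0,0,0,1],[0,0,0,0,0,0,1],[0,0,0,0,0,0,1]], "squeeze": 25}}

```text
time: 3.02
position: [0.4358, 0.0571, 0.045]
tool_rot: [-0.651, 1.471, 0.651]
ft_force: [-2.8, -2.9, 6.0]
grip_width: 0.247
```

```bash
python3 go.py .4335,.0565,.2
```

```text
t 3.02 p [0.4358 0.0571 0.045 ] jawdir 47.7 down [-0. -0. -1.] w 2.15 F [-2.8 -2.9  6. ] j [-0.64  0.08  0.46  2.18 -0.04  0.89  0.69]
.4335,.0565,.2 tool shift cm [-15.5    0.13  -0.21] norm 15.5
```

>>> {"fn": "jog_arm", "kwargs": {"targets": [[0,0,0,-1,0,0,1],[0,0,0,-3,0,0,1],[0,0,0,-4,0,0,1],[0,0,0,-4,0,0,1],[0,0,0,-3,0,0,1],[0,0,0,0,0,0,1]]}}

```text
time: 3.78
position: [0.4376, 0.058, 0.197]
tool_rot: [-0.651, 1.465, 0.651]
ft_force: [0.3, 0.1, -2.3]
grip_width: 0.253
```

```bash
python3 go.py .5712,-.279,.2
python3 - <<'E'
from h import *
from bench import get_image
p,d=get_image("side");cv2.imwrite("pics/pad2.png",cv2.resize(p[80:280,200:430,::-1],None,fx=3,fy=3,interpolation=cv2.INTER_CUBIC))
E
```

```text
t 3.77 p [0.4376 0.058  0.197 ] jawdir 47.8 down [ 0.005  0.002 -1.   ] w 2.2 F [ 0.3  0.1 -2.3] j [-0.66 -0.13  0.44  2.02  0.06  1.24  0.59]
.5712,-.279,.2 tool shift cm [ -0.31 -32.55 -15.96] norm 36.3
```

View pics/pad2.png

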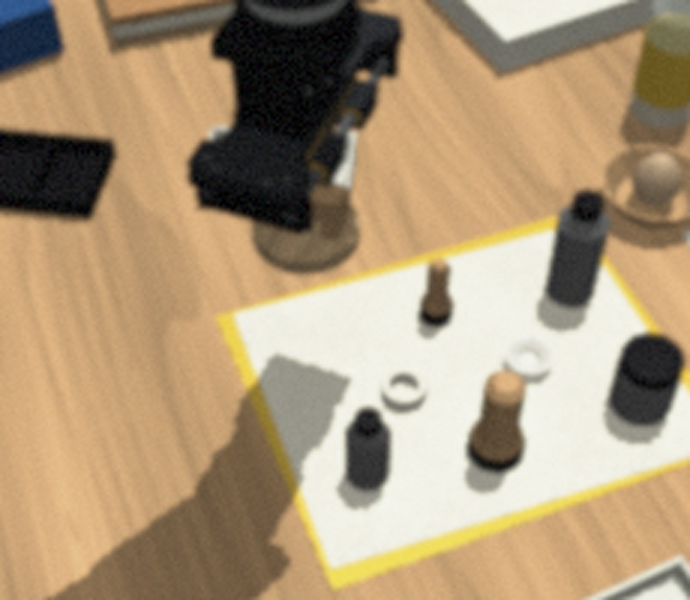

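The pad is held level, with its disc at about (305,240) in the crop. I'll carry it to the wide compartment.

>>> {"fn": "jog_arm", "kwargs": {"targets": [[0,0,0,0,-2.5,-1.2,1],[0,0,0,0,-4,-2,1],[0,0,0,0,-4.5,-2.2,1],[0,0,0,0,-4.5,-2.2,1],[0,0,0,0,-4.5,-2.2,1],[0,0,0,0,-4.5,-2.2,1],[0,0,0,0,-4,-2,1],[0,0,0,0,-3,-1.5,1],[0,0,0,0,-1,-0.5,1],[0,0,0,0,0,0,1]]}}

```text
time: 5.08
position: [0.568, -0.2794, 0.193]
tool_rot: [-0.649, 1.473, 0.652]
ft_force: [-1.5, 0.3, -2.0]
grip_width: 0.246
```

```bash
python3 go.py .5712,-.279,.2 .5712,-.279,.05
```

```text
t 5.08 p [ 0.568  -0.2794  0.193 ] jawdir 47.7 down [-0.003  0.001 -1.   ] w 2.14 F [-1.5  0.3 -2. ] j [-0.19  0.38  0.77  1.58 -0.27  1.29  1.46]
.5712,-.279,.2 tool shift cm [-0.7  -0.21  0.24] norm 0.8
.5712,-.279,.05 tool shift cm [14.3  -0.25  0.26] norm 14.3
```

>>> {"fn": "jog_arm", "kwargs": {"targets": [[0,0,0,3,-0.2,0.2,1],[0,0,0,4,0,0,1],[0,0,0,3,0,0,1],[0,0,0,1.5,0,0,1],[0,0,0,0,0,0,1],[0,0,0,0,0,0,1]]}}

```text
time: 5.82
position: [0.5726, -0.2795, 0.081]
tool_rot: [-0.652, 1.469, 0.65]
ft_force: [0.2, -0.7, -0.8]
grip_width: 0.25
```

```bash
python3 go.py .5712,-.279,.05
python3 - <<'E'
from h import *
from bench import get_image
p,d=get_image("side");cv2.imwrite("pics/pad3.png",cv2.resize(p[200:400,280:510,::-1],None,fx=3,fy=3,interpolation=cv2.INTER_CUBIC))
E
```

```text
t 5.83 p [ 0.5726 -0.2795  0.081 ] jawdir 47.8 down [ 0.002 -0.001 -1.   ] w 2.17 F [ 0.2 -0.7 -0.8] j [-0.15  0.5   0.72  1.69 -0.36  1.1   1.52]
.5712,-.279,.05 tool shift cm [ 3.1   0.14 -0.06] norm 3.1
```

View pics/pad3.png

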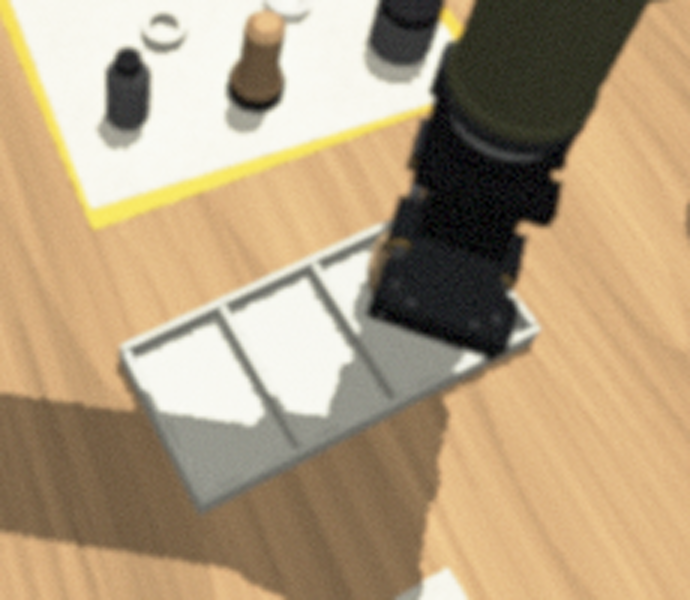

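The gripper is over the wide compartment, with the pad hidden behind the fingers at about (440,300). I'll lower it gently and watch the force.

>>> {"fn": "jog_arm", "kwargs": {"targets": [[0,0,0,1.5,0,0,1],[0,0,0,1,0,0,1],[0,0,0,0.5,0,0,1],[0,0,0,0,0,0,1],[0,0,0,0,0,0,1]]}}

```text
time: 6.5
position: [0.5711, -0.279, 0.05]
tool_rot: [-0.649, 1.472, 0.653]
ft_force: [-3.8, 2.2, 6.1]
grip_width: 0.252
```

```bash
python3 go.py .5712,-.279,.05
```

```text
t 6.5 p [ 0.5711 -0.279   0.05  ] jawdir 47.7 down [-0.001  0.002 -1.   ] w 2.19 F [-3.8  2.2  6.1] j [-0.13  0.53  0.7   1.71 -0.39  1.05  1.53]
.5712,-.279,.05 tool shift cm [ 0.   -0.01  0.01] norm 0.0
```

>>> {"fn": "jog_arm", "kwargs": {"targets": [[0,0,0,0,0,0,4.5],[0,0,0,0,0,0,4.5],[0,0,0,0,0,0,4.5],[0,0,0,-2,0,0,4.5],[0,0,0,-4,0,0,5.5],[0,0,0,-4,0,0,5.5],[0,0,0,-4,0,0,5.5],[0,0,0,0,0,0,5.5]]}}

```text
time: 7.5
position: [0.5737, -0.2811, 0.195]
tool_rot: [-0.655, 1.465, 0.645]
ft_force: [0.2, -0.4, -0.4]
grip_width: 0.625
```

```bash
python3 go.py .543,-.073,.19
python3 - <<'E'
from h import *
from bench import get_image
p,d=get_image("side");cv2.imwrite("pics/pad4.png",cv2.resize(p[200:400,280:510,::-1],None,fx=3,fy=3,interpolation=cv2.INTER_CUBIC))
E
```

```text
t 7.5 p [ 0.5737 -0.2811  0.195 ] jawdir 47.7 down [ 0.008 -0.003 -1.   ] w 5.44 F [ 0.2 -0.4 -0.4] j [-0.19  0.39  0.78  1.58 -0.28  1.28  1.46]
.543,-.073,.19 tool shift cm [ 0.42 16.27 13.33] norm 21.0
```

View pics/pad4.png

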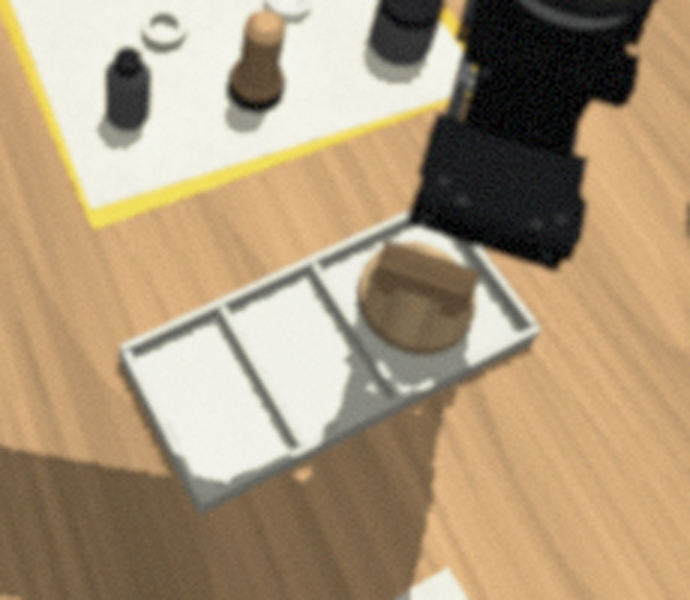

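The pad stands in the wide compartment (around (418,300) in the crop). On to the large dauber.

>>> {"fn": "jog_arm", "kwargs": {"targets": [[0,0,0,0,3.5,2.9,5.5],[0,0,0,0,4.3,3.5,5.5],[0,0,0,0,4.5,3.6,5.5],[0,0,0,0,3,2.5,5.5],[0,0,0,1,1,0.8,5.5],[0,0,0,4,0,0,5.5],[0,0,0,0,0,0,5.5],[0,0,0,0,0,0,5.5]]}}

```text
time: 8.55
position: [0.5407, -0.0728, 0.1401]
tool_rot: [-0.65, 1.472, 0.649]
ft_force: [0.2, 0.7, 0.4]
grip_width: 0.634
```

```bash
python3 go.py .543,-.073,.065
python3 - <<'E'
from h import *
from bench import get_image
p,d=get_image("side");cv2.imwrite("pics/ld1.png",cv2.resize(p[130:280,270:470,::-1],None,fx=3.5,fy=3.5,interpolation=cv2.INTER_CUBIC))
E
```

```text
t 8.55 p [ 0.5407 -0.0728  0.1401] jawdir 47.6 down [ 0.    -0.001 -1.   ] w 5.51 F [0.2 0.7 0.4] j [-0.55  0.2   0.71  1.86 -0.15  1.13  1.04]
.543,-.073,.065 tool shift cm [ 7.51 -0.18  0.15] norm 7.5
```

View pics/ld1.png

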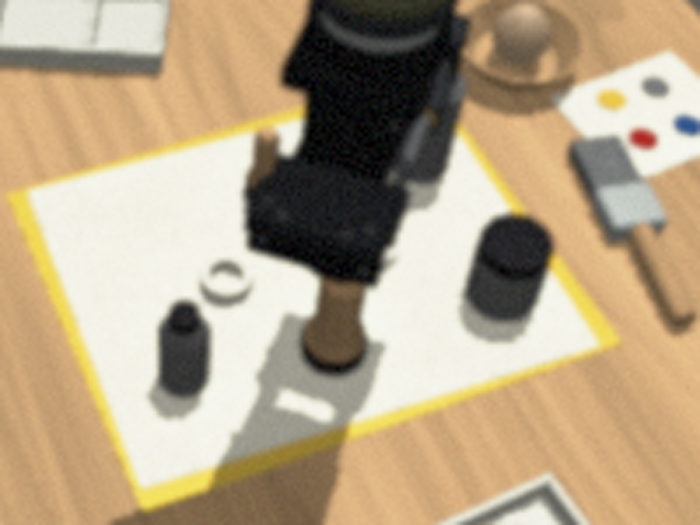

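The dauber sits between the open fingers at about (335,300), and the jar and short bottle are clear. I'll descend and grip.

>>> {"fn": "jog_arm", "kwargs": {"targets": [[0,0,0,3,-0.2,0.2,5.5],[0,0,0,3,0,0,5.5],[0,0,0,1.5,0,0,5.5],[0,0,0,0,0,0,5.5],[0,0,0,0,0,0,4],[0,0,0,0,0,0,2],[0,0,0,0,0,0,2],[0,0,0,0,0,0,2],[0,0,0,0,0,0,2]], "squeeze": 20}}

```text
time: 9.72
position: [0.5437, -0.0713, 0.0651]
tool_rot: [-0.651, 1.47, 0.651]
ft_force: [-0.5, -0.4, 4.0]
grip_width: 0.363
```

```bash
python3 go.py .543,-.073,.065
```

```text
t 9.72 p [ 0.5437 -0.0713  0.0651] jawdir 47.7 down [ 0.001  0.    -1.   ] w 3.16 F [-0.5 -0.4  4. ] j [-0.51  0.31  0.69  1.92 -0.24  0.99  1.11]
.543,-.073,.065 tool shift cm [ 0.01 -0.06 -0.17] norm 0.2
```

>>> {"fn": "jog_arm", "kwargs": {"targets": [[0,0,0,-1.5,0,0,2],[0,0,0,-3.5,0,0,2],[0,0,0,-4,0,0,2],[0,0,0,-3.5,0,0,2],[0,0,0,-1,0,0,2],[0,0,0,0,0,0,2]]}}

```text
time: 10.48
position: [0.5433, -0.071, 0.1997]
tool_rot: [-0.651, 1.47, 0.651]
ft_force: [-0.5, 0.1, -0.7]
grip_width: 0.36
```

```bash
python3 go.py .4806,-.2877,.2
```

```text
t 10.47 p [ 0.5433 -0.071   0.1997] jawdir 47.8 down [ 0.001  0.    -1.   ] w 3.14 F [-0.5  0.1 -0.7] j [-0.58  0.15  0.73  1.79 -0.1   1.25  1.01]
.4806,-.2877,.2 tool shift cm [ -0.04  -9.92 -20.25] norm 22.6
```

>>> {"fn": "jog_arm", "kwargs": {"targets": [[0,0,0,0,-1.2,-2.4,2],[0,0,0,0,-1.8,-3.7,2],[0,0,0,0,-2,-4.1,2],[0,0,0,0,-2,-4.1,2],[0,0,0,0,-1.8,-3.7,2],[0,0,0,0,-1.1,-2.25,2],[0,0,0,2,0,0,2],[0,0,0,4,0,0,2],[0,0,0,2.5,0,0,2],[0,0,0,0,0,0,2]]}}

```text
time: 11.72
position: [0.4784, -0.2846, 0.1106]
tool_rot: [-0.648, 1.476, 0.657]
ft_force: [0.2, 0.6, -1.3]
grip_width: 0.361
```

```bash
python3 go.py .4806,-.2877,.07
python3 - <<'E'
from h import *
from bench import get_image
p,d=get_image("side");cv2.imwrite("pics/ld2.png",cv2.resize(p[200:400,280:510,::-1],None,fx=3,fy=3,interpolation=cv2.INTER_CUBIC))
E
```

```text
t 11.72 p [ 0.4784 -0.2846  0.1106] jawdir 47.8 down [-0.007  0.003 -1.   ] w 3.14 F [ 0.2  0.6 -1.3] j [-0.24  0.31  0.85  1.86 -0.25  1.1   1.54]
.4806,-.2877,.07 tool shift cm [ 4.06 -0.4  -0.08] norm 4.1
```

View pics/ld2.png

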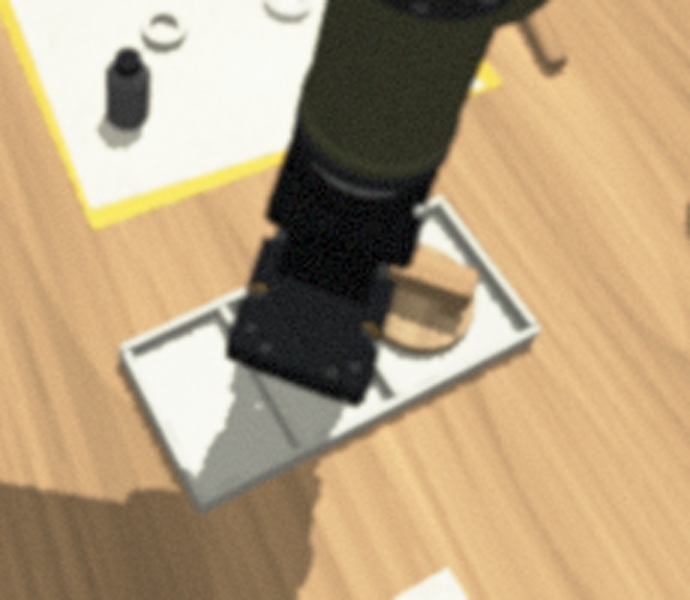

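The gripper is over the middle compartment at about (310,320), with the pad undisturbed. I'll lower in two steps.

>>> {"fn": "jog_arm", "kwargs": {"targets": [[0,0,0,1.5,-0.2,-0.1,2],[0,0,0,1,0,0,2],[0,0,0,0,0,0,2],[0,0,0,0.8,0,0,2],[0,0,0,0.6,0,0,2],[0,0,0,0,0,0,2],[0,0,0,0,0,0,2]]}}

```text
time: 12.65
position: [0.4813, -0.2898, 0.0757]
tool_rot: [-0.651, 1.471, 0.651]
ft_force: [-0.5, -0.7, -1.0]
grip_width: 0.361
```

```bash
python3 go.py .4806,-.2877,.07
```

```text
t 12.65 p [ 0.4813 -0.2898  0.0757] jawdir 47.7 down [ 0. -0. -1.] w 3.14 F [-0.5 -0.7 -1. ] j [-0.2   0.36  0.82  1.88 -0.31  1.03  1.58]
.4806,-.2877,.07 tool shift cm [0.57 0.19 0.11] norm 0.6
```

>>> {"fn": "jog_arm", "kwargs": {"targets": [[0,0,0,0.4,0.15,0.1,2],[0,0,0,0.3,0,0,2],[0,0,0,0,0,0,2],[0,0,0,0,0,0,2]]}}

```text
time: 13.15
position: [0.4808, -0.2885, 0.0696]
tool_rot: [-0.651, 1.471, 0.651]
ft_force: [-2.6, 1.0, 7.2]
grip_width: 0.358
```

```bash
python3 go.py .4806,-.2877,.07
```

```text
t 13.15 p [ 0.4808 -0.2885  0.0696] jawdir 47.7 down [ 0.  0. -1.] w 3.12 F [-2.6  1.   7.2] j [-0.2   0.37  0.82  1.89 -0.31  1.02  1.59]
.4806,-.2877,.07 tool shift cm [-0.04  0.07  0.05] norm 0.1
```

>>> {"fn": "jog_arm", "kwargs": {"targets": [[0,0,0,0,0,0,5.5],[0,0,0,0,0,0,5.5],[0,0,0,0,0,0,5.5],[0,0,0,-2,0,0,5.5],[0,0,0,-4,0,0,6.5],[0,0,0,-4,0,0,6.5],[0,0,0,-3,0,0,6.5],[0,0,0,0,0,0,6.5]]}}

```text
time: 14.15
position: [0.4823, -0.2893, 0.2023]
tool_rot: [-0.654, 1.466, 0.647]
ft_force: [-0.5, 0.3, -0.2]
grip_width: 0.742
```

```bash
python3 go.py .677,.058,.2
python3 - <<'E'
from h import *
from bench import get_image
p,d=get_image("side");cv2.imwrite("pics/ld3.png",cv2.resize(p[200:400,280:510,::-1],None,fx=3,fy=3,interpolation=cv2.INTER_CUBIC))
E
```

```text
t 14.15 p [ 0.4823 -0.2893  0.2023] jawdir 47.7 down [ 0.006 -0.002 -1.   ] w 6.45 F [-0.5  0.3 -0.2] j [-0.29  0.2   0.89  1.76 -0.17  1.25  1.47]
.677,.058,.2 tool shift cm [ 0.29  8.95 38.79] norm 39.8
```

View pics/ld3.png

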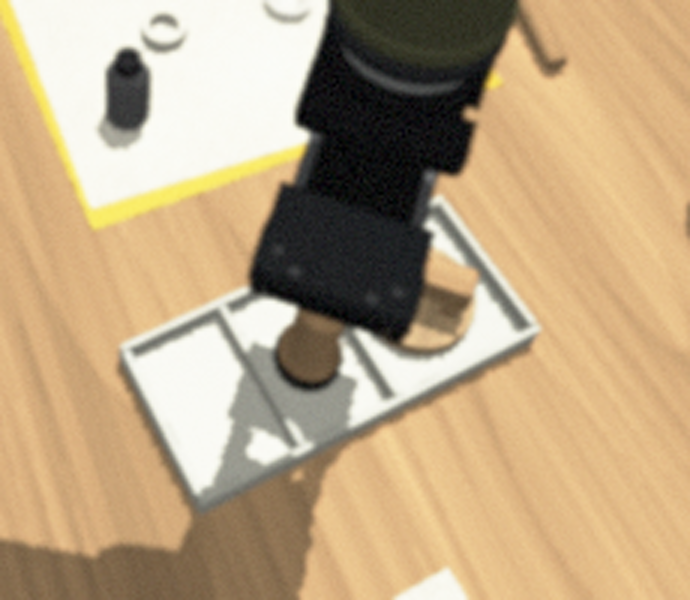

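The dauber stands upright in the middle compartment at about (310,350). Next is the tall bottle.

>>> {"fn": "jog_arm", "kwargs": {"targets": [[0,0,0,0,0.7,3,6.5],[0,0,0,0,1.1,5,6.5],[0,0,0,0,1.2,5.2,6.5],[0,0,0,0,1.2,5.2,6.5],[0,0,0,0,1.2,5.2,6.5],[0,0,0,0,1.2,5.2,6.5],[0,0,0,0,1.1,4.8,6.5],[0,0,0,0,0.8,3.2,6.5],[0,0,0,1,0.45,2,6.5],[0,0,0,2.5,0,0,6.5]]}}

```text
time: 15.45
position: [0.6761, 0.0611, 0.1626]
tool_rot: [-0.653, 1.47, 0.653]
ft_force: [-0.2, -1.0, -0.6]
grip_width: 0.747
```

```bash
python3 go.py .677,.058,.065
```

```text
t 15.45 p [0.6761 0.0611 0.1626] jawdir 47.9 down [ 0.001  0.    -1.   ] w 6.5 F [-0.2 -1.  -0.6] j [-0.62  0.49  0.67  1.49 -0.31  1.27  0.92]
.677,.058,.065 tool shift cm [ 9.76 -0.27 -0.18] norm 9.8
```

```bash
python3 - <<'E'
from h import *
from bench import get_image
p,d=get_image("side");cv2.imwrite("pics/tb1.png",cv2.resize(p[80:240,290:490,::-1],None,fx=3.5,fy=3.5,interpolation=cv2.INTER_CUBIC))
E
python3 go.py .677,.058,.065
```

```text
t 15.5 p [0.6732 0.0594 0.1581] jawdir 47.8 down [-0.006 -0.002 -1.   ] w 6.48 F [-0.9 -0.9 -3. ] j [-0.62  0.49  0.67  1.5  -0.31  1.27  0.92]
.677,.058,.065 tool shift cm [ 9.31 -0.41  0.2 ] norm 9.3
```

View pics/tb1.png

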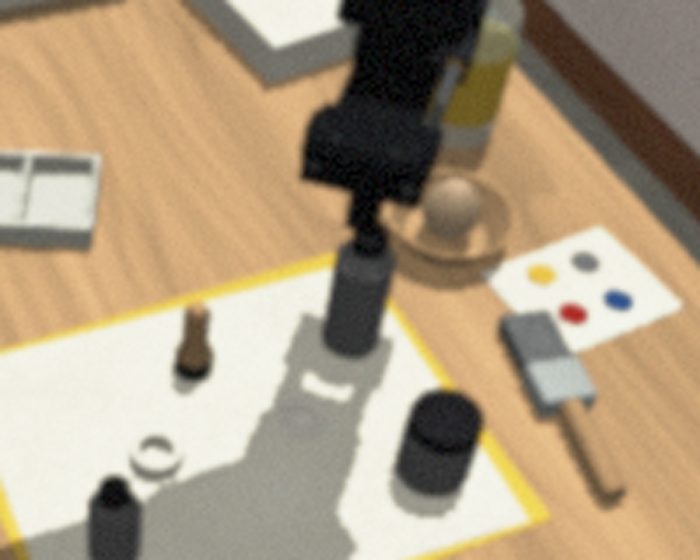

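The cap at about (370,235) lies under the jaw centre line. I'll descend with a small correction.

>>> {"fn": "jog_arm", "kwargs": {"targets": [[0,0,0,2,-0.3,0,6.5],[0,0,0,3,0,0,6.5],[0,0,0,2.5,0,0,6.5],[0,0,0,1,0,0,6.5],[0,0,0,0,0,0,6.5],[0,0,0,0,0,0,6.5]]}}

```text
time: 16.25
position: [0.6785, 0.057, 0.0799]
tool_rot: [-0.651, 1.469, 0.65]
ft_force: [0.2, -0.0, 0.3]
grip_width: 0.746
```

```bash
python3 go.py .677,.058,.066
```

```text
t 16.25 p [0.6785 0.057  0.0799] jawdir 47.7 down [ 0.002  0.    -1.   ] w 6.49 F [ 0.2 -0.   0.3] j [-0.59  0.57  0.64  1.56 -0.36  1.13  0.96]
.677,.058,.066 tool shift cm [ 1.39  0.18 -0.03] norm 1.4
```

>>> {"fn": "jog_arm", "kwargs": {"targets": [[0,0,0,0.8,0.1,0,6.5],[0,0,0,0.4,0,0,6.5],[0,0,0,0,0,0,6.5],[0,0,0,0,0,0,4],[0,0,0,0,0,0,3.5],[0,0,0,0,0,0,3.5],[0,0,0,0,0,0,3.5],[0,0,0,0,0,0,3.5]], "squeeze": 25}}

```text
time: 17.25
position: [0.6771, 0.0581, 0.0668]
tool_rot: [-0.651, 1.471, 0.651]
ft_force: [-0.9, -0.3, -0.1]
grip_width: 0.498
```

```bash
python3 go.py .677,.058,.066
```

```text
t 17.25 p [0.6771 0.0581 0.0668] jawdir 47.7 down [ 0.  0. -1.] w 4.34 F [-0.9 -0.3 -0.1] j [-0.59  0.58  0.63  1.58 -0.37  1.11  0.97]
.677,.058,.066 tool shift cm [ 0.08 -0.   -0.01] norm 0.1
```

>>> {"fn": "jog_arm", "kwargs": {"targets": [[0,0,0,-1.5,0,0,3.5],[0,0,0,-3.5,0,0,3.5],[0,0,0,-4,0,0,3.5],[0,0,0,-3.5,0,0,3.5],[0,0,0,-1.5,0,0,3.5],[0,0,0,0,0,0,3.5]]}}

```text
time: 18.0
position: [0.6773, 0.058, 0.2075]
tool_rot: [-0.651, 1.469, 0.651]
ft_force: [-0.0, -0.3, -2.3]
grip_width: 0.498
```

```bash
python3 go.py .4079,-.2947,.205
```

```text
t 18.0 p [0.6773 0.058  0.2075] jawdir 47.7 down [ 0.002  0.    -1.   ] w 4.34 F [-0.  -0.3 -2.3] j [-0.62  0.46  0.69  1.44 -0.29  1.34  0.91]
.4079,-.2947,.205 tool shift cm [  0.19  -3.78 -44.22] norm 44.4
```

>>> {"fn": "jog_arm", "kwargs": {"targets": [[0,0,0,0,-0.2,-2.5,3.5],[0,0,0,0,-0.35,-4,3.5],[0,0,0,0,-0.45,-5,3.5],[0,0,0,0,-0.45,-5.2,3.5],[0,0,0,0,-0.45,-5.2,3.5],[0,0,0,0,-0.45,-5.2,3.5],[0,0,0,0,-0.45,-5.2,3.5],[0,0,0,0,-0.45,-5,3.5],[0,0,0,0,-0.35,-4,3.5],[0,0,0,0,-0.2,-2.9,3.5]]}}

```text
time: 19.25
position: [0.4054, -0.2956, 0.205]
tool_rot: [-0.648, 1.473, 0.651]
ft_force: [0.9, 0.0, -0.9]
grip_width: 0.495
```

>>> {"fn": "jog_arm", "kwargs": {"targets": [[0,0,0,0,0,0,3.5],[0,0,0,1.5,0,0,3.5],[0,0,0,3,0,0,3.5],[0,0,0,3,0,0,3.5],[0,0,0,1.5,0,0,3.5],[0,0,0,0,0,0,3.5]]}}

```text
time: 20.0
position: [0.4072, -0.2936, 0.1151]
tool_rot: [-0.651, 1.474, 0.653]
ft_force: [-0.4, -0.2, -1.4]
grip_width: 0.495
```

```bash
python3 - <<'E'
from h import *
from bench import get_image
p,d=get_image("side");cv2.imwrite("pics/tb2.png",cv2.resize(p[200:400,280:510,::-1],None,fx=3,fy=3,interpolation=cv2.INTER_CUBIC))
E
python3 go.py .4079,-.2947,.072
```

```text
t 20.05 p [ 0.4079 -0.2943  0.1162] jawdir 47.8 down [-0.001 -0.    -1.   ] w 4.32 F [-0.5 -0.3 -1.7] j [-0.32  0.16  0.97  1.99 -0.15  1.07  1.55]
.4079,-.2947,.072 tool shift cm [ 4.42 -0.03 -0.02] norm 4.4
```

View pics/tb2.png

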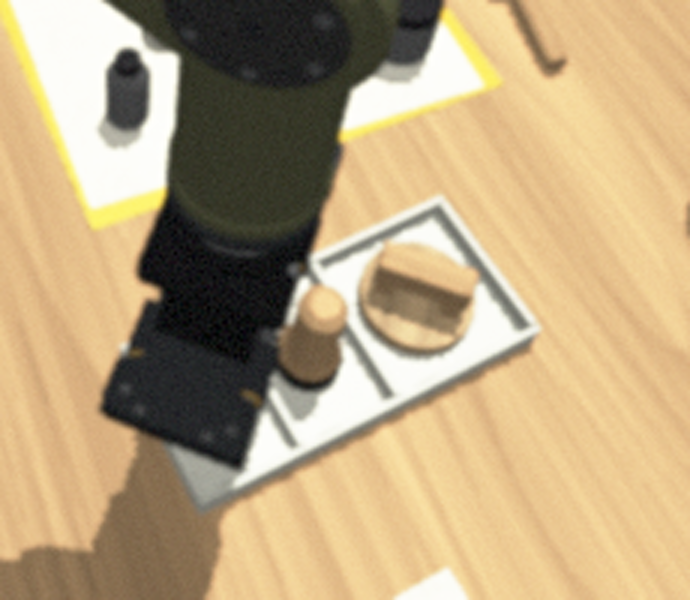

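The bottle is above the end compartment, and the dauber and pad stand clear. I'll lower it.

>>> {"fn": "jog_arm", "kwargs": {"targets": [[0,0,0,1.5,0,0,3.5],[0,0,0,1.5,0,0,3.5],[0,0,0,0.8,0,0,3.5],[0,0,0,0.4,0,0,3.5],[0,0,0,0.3,0,0,3.5],[0,0,0,0,0,0,3.5],[0,0,0,0,0,0,3.5]]}}

```text
time: 20.92
position: [0.408, -0.2947, 0.0717]
tool_rot: [-0.651, 1.47, 0.651]
ft_force: [-0.3, -0.8, -0.8]
grip_width: 0.496
```

```bash
python3 go.py .4079,-.2947,.072
```

```text
t 20.93 p [ 0.408  -0.2947  0.0717] jawdir 47.7 down [ 0.001 -0.    -1.   ] w 4.32 F [-0.3 -0.8 -0.8] j [-0.27  0.24  0.94  2.03 -0.23  0.98  1.62]
.4079,-.2947,.072 tool shift cm [-0.03  0.01 -0.  ] norm 0.0
```

>>> {"fn": "jog_arm", "kwargs": {"targets": [[0,0,0,0.15,0,0,3.5],[0,0,0,0,0,0,3.5]]}}

```text
time: 21.18
position: [0.4082, -0.2949, 0.0716]
tool_rot: [-0.65, 1.47, 0.652]
ft_force: [-3.2, 3.1, 12.9]
grip_width: 0.496
```

>>> {"fn": "jog_arm", "kwargs": {"targets": [[0,0,0,0,0,0,6.2],[0,0,0,0,0,0,6.2],[0,0,0,0,0,0,6.2],[0,0,0,-1.5,0,0,6.2],[0,0,0,-3.5,0,0,6.2],[0,0,0,-4,0,0,6.2],[0,0,0,-4,0,0,7.5],[0,0,0,0,0,0,7.5]]}}

```text
time: 22.18
position: [0.4096, -0.2961, 0.2038]
tool_rot: [-0.654, 1.465, 0.647]
ft_force: [0.5, -0.9, 0.6]
grip_width: 0.829
```

```bash
python3 - <<'E'
from h import *
from bench import get_image
p,d=get_image("side");cv2.imwrite("pics/tb3.png",cv2.resize(p[200:400,280:510,::-1],None,fx=3,fy=3,interpolation=cv2.INTER_CUBIC))
E
python3 go.py .6735,-.0722,.2
```

```text
t 22.23 p [ 0.4087 -0.2952  0.2018] jawdir 47.7 down [ 0.004 -0.    -1.   ] w 7.31 F [ 0.8 -0.6  0.6] j [-0.39  0.02  0.99  1.89 -0.02  1.24  1.44]
.6735,-.0722,.2 tool shift cm [ 0.29 -4.6  34.31] norm 34.6
```

View pics/tb3.png

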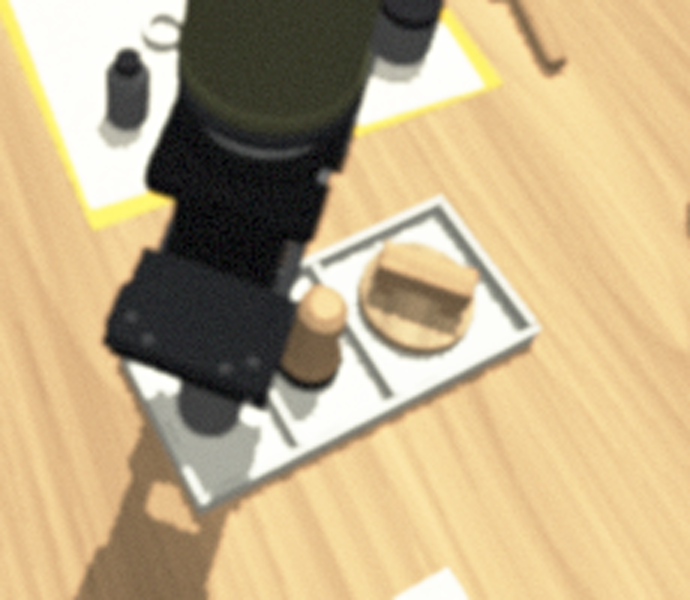

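The bottle stands in the end compartment at about (210,410). On to the jar.

>>> {"fn": "jog_arm", "kwargs": {"targets": [[0,0,0,0,-0.4,3,7.5],[0,0,0,0,-0.6,4.5,7.5],[0,0,0,0,-0.7,5.2,7.5],[0,0,0,0,-0.7,5.2,7.5],[0,0,0,0,-0.7,5.2,7.5],[0,0,0,0,-0.7,5.2,7.5],[0,0,0,1,-0.5,4,7.5],[0,0,0,4,-0.3,2,7.5],[0,0,0,3,0,0,7.5],[0,0,0,0,0,0,7.5]]}}

```text
time: 23.48
position: [0.6701, -0.0696, 0.115]
tool_rot: [-0.65, 1.479, 0.656]
ft_force: [0.2, 0.2, -0.4]
grip_width: 0.862
```

```bash
python3 - <<'E'
from h import *
from bench import get_image
p,d=get_image("side");cv2.imwrite("pics/j1.png",cv2.resize(p[110:270,310:510,::-1],None,fx=3.5,fy=3.5,interpolation=cv2.INTER_CUBIC))
E
python3 go.py .6735,-.0722,.042
```

```text
t 23.52 p [ 0.6715 -0.0706  0.1177] jawdir 47.8 down [-0.004 -0.    -1.   ] w 7.52 F [ 0.5 -0.1 -0.4] j [-0.48  0.55  0.76  1.55 -0.39  1.21  1.17]
.6735,-.0722,.042 tool shift cm [ 7.56 -0.28  0.04] norm 7.6
```

View pics/j1.png

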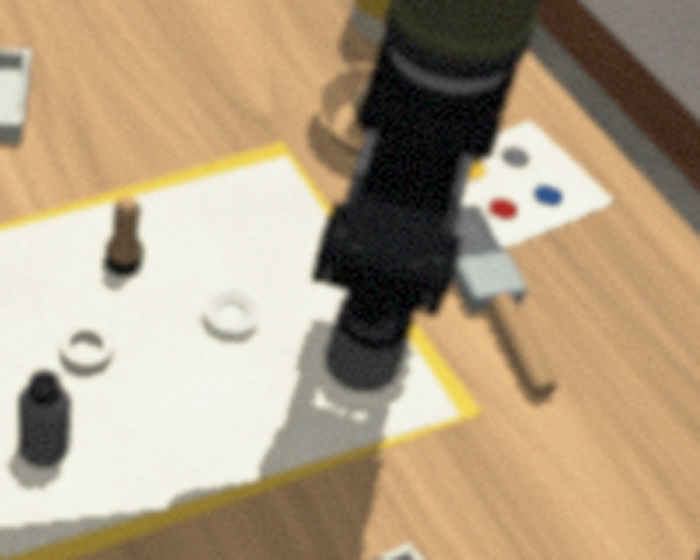

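The jar's lid is centred between the fingers at about (380,310), and the brush is clear. I'll descend.

>>> {"fn": "jog_arm", "kwargs": {"targets": [[0,0,0,3,-0.2,0,7.5],[0,0,0,2.5,0,0,7.5],[0,0,0,1.2,0,0,7.5],[0,0,0,0.8,0,0,7.5],[0,0,0,0,0,0,7.5],[0,0,0,0,0,0,7.5]]}}

```text
time: 24.28
position: [0.6747, -0.0732, 0.0461]
tool_rot: [-0.651, 1.469, 0.65]
ft_force: [0.3, -0.9, 0.5]
grip_width: 0.859
```

```bash
python3 go.py .6735,-.0722,.042
```

```text
t 24.27 p [ 0.6747 -0.0732  0.0461] jawdir 47.7 down [ 0.002  0.    -1.   ] w 7.48 F [ 0.3 -0.9  0.5] j [-0.45  0.63  0.72  1.6  -0.45  1.09  1.21]
.6735,-.0722,.042 tool shift cm [ 0.41  0.15 -0.  ] norm 0.4
```

>>> {"fn": "jog_arm", "kwargs": {"targets": [[0,0,0,0.35,0.1,0,7.5],[0,0,0,0,0,0,6],[0,0,0,0,0,0,4.5],[0,0,0,0,0,0,4.5],[0,0,0,0,0,0,4.5],[0,0,0,0,0,0,4.5],[0,0,0,0,0,0,4.5]], "squeeze": 25}}

```text
time: 25.15
position: [0.6734, -0.0724, 0.0417]
tool_rot: [-0.651, 1.471, 0.651]
ft_force: [-0.7, -0.6, 1.2]
grip_width: 0.596
```

```bash
python3 go.py .6735,-.0722,.042
```

```text
t 25.15 p [ 0.6734 -0.0724  0.0417] jawdir 47.7 down [ 0.  0. -1.] w 5.18 F [-0.7 -0.6  1.2] j [-0.45  0.63  0.71  1.6  -0.45  1.08  1.21]
.6735,-.0722,.042 tool shift cm [-0.03  0.    0.02] norm 0.0
```

>>> {"fn": "jog_arm", "kwargs": {"targets": [[0,0,0,-1.5,0,0,4.5],[0,0,0,-3.5,0,0,4.5],[0,0,0,-4,0,0,4.5],[0,0,0,-4,0,0,4.5],[0,0,0,-2,0,0,4.5],[0,0,0,0,0,0,4.5]]}}

```text
time: 25.9
position: [0.6739, -0.0727, 0.1931]
tool_rot: [-0.652, 1.468, 0.65]
ft_force: [0.0, 0.2, -2.3]
grip_width: 0.589
```

```bash
python3 go.py .4582,.3021,.19
```

```text
t 25.9 p [ 0.6739 -0.0727  0.1931] jawdir 47.7 down [ 0.003  0.    -1.   ] w 5.13 F [ 0.   0.2 -2.3] j [-0.5   0.49  0.79  1.47 -0.35  1.33  1.15]
.4582,.3021,.19 tool shift cm [ 0.25 41.17 13.23] norm 43.2
```

>>> {"fn": "jog_arm", "kwargs": {"targets": [[0,0,0,0,2.5,0.8,4.5],[0,0,0,0,4,1.3,4.5],[0,0,0,0,4.8,1.55,4.5],[0,0,0,0,4.8,1.55,4.5],[0,0,0,0,4.8,1.55,4.5],[0,0,0,0,4.8,1.55,4.5],[0,0,0,0,4.8,1.55,4.5],[0,0,0,0,4.7,1.5,4.5],[0,0,0,0,4,1.25,4.5],[0,0,0,0,2,0.6,4.5]]}}

```text
time: 27.15
position: [0.4539, 0.3046, 0.1893]
tool_rot: [-0.655, 1.474, 0.654]
ft_force: [0.2, -0.8, -2.3]
grip_width: 0.592
```

>>> {"fn": "jog_arm", "kwargs": {"targets": [[0,0,0,0,0,0,4.5],[0,0,0,2,0,0,4.5],[0,0,0,4,0,0,4.5],[0,0,0,3,0,0,4.5],[0,0,0,1.5,0,0,4.5],[0,0,0,0,0,0,4.5]]}}

```text
time: 27.9
position: [0.457, 0.3008, 0.0855]
tool_rot: [-0.651, 1.473, 0.649]
ft_force: [-0.1, 0.7, -0.5]
grip_width: 0.594
```

```bash
python3 - <<'E'
from h import *
from bench import get_image
p,d=get_image("side");cv2.imwrite("pics/j2.png",cv2.resize(p[60:210,220:420,::-1],None,fx=3.5,fy=3.5,interpolation=cv2.INTER_CUBIC))
E
python3 go.py .4582,.3021,.047
```

```text
t 27.95 p [0.4577 0.3017 0.0867] jawdir 47.7 down [ 0. -0. -1.] w 5.15 F [ 0.1  0.3 -1. ] j [-1.19  0.27  0.64  1.9  -0.19  1.03  0.36]
.4582,.3021,.047 tool shift cm [ 3.97 -0.01  0.07] norm 4.0
```

View pics/j2.png

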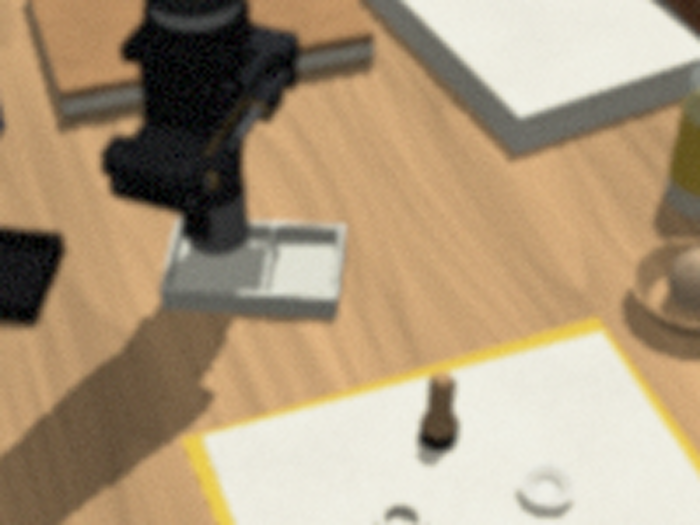

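The jar is above the larger, left-hand compartment at about (215,235). I'll lower it.

>>> {"fn": "jog_arm", "kwargs": {"targets": [[0,0,0,1.5,0,0,4.5],[0,0,0,1.2,0,0,4.5],[0,0,0,0.7,0,0,4.5],[0,0,0,0.4,0,0,4.5],[0,0,0,0.2,0,0,4.5],[0,0,0,0,0,0,4.5],[0,0,0,0,0,0,4.5]]}}

```text
time: 28.82
position: [0.4573, 0.3025, 0.0468]
tool_rot: [-0.651, 1.47, 0.651]
ft_force: [-0.1, 0.7, -1.5]
grip_width: 0.59
```

```bash
python3 go.py .4582,.3021,.047
```

```text
t 28.82 p [0.4573 0.3025 0.0468] jawdir 47.7 down [ 0.001  0.    -1.   ] w 5.13 F [-0.1  0.7 -1.5] j [-1.17  0.33  0.62  1.93 -0.23  0.95  0.39]
.4582,.3021,.047 tool shift cm [-0.02 -0.1   0.03] norm 0.1
```

>>> {"fn": "jog_arm", "kwargs": {"targets": [[0,0,0,0.15,0,0,4.5],[0,0,0,0,0,0,4.5]]}}

```text
time: 29.08
position: [0.4573, 0.3026, 0.0465]
tool_rot: [-0.65, 1.471, 0.652]
ft_force: [-3.1, -1.0, 8.6]
grip_width: 0.59
```

Contact with the floor. I'll release and rise.

>>> {"fn": "jog_arm", "kwargs": {"targets": [[0,0,0,0,0,0,7],[0,0,0,0,0,0,7],[0,0,0,0,0,0,7],[0,0,0,-1.5,0,0,7],[0,0,0,-3.5,0,0,6],[0,0,0,-4,0,0,5],[0,0,0,-3,0,0,4],[0,0,0,0,0,0,4]]}}

```text
time: 30.08
position: [0.4588, 0.3034, 0.1686]
tool_rot: [-0.648, 1.465, 0.652]
ft_force: [-0.1, 0.8, -0.3]
grip_width: 0.488
```

```bash
python3 go.py .555,.0735,.166
python3 - <<'E'
from h import *
from bench import get_image
p,d=get_image("side");cv2.imwrite("pics/j3.png",cv2.resize(p[60:210,220:420,::-1],None,fx=3.5,fy=3.5,interpolation=cv2.INTER_CUBIC))
E
```

```text
t 30.07 p [0.4588 0.3034 0.1686] jawdir 47.7 down [ 0.004  0.005 -1.   ] w 4.24 F [-0.1  0.8 -0.3] j [-1.23  0.17  0.66  1.82 -0.12  1.18  0.3 ]
.555,.0735,.166 tool shift cm [  0.19 -22.58 -10.55] norm 24.9
```

View pics/j3.png

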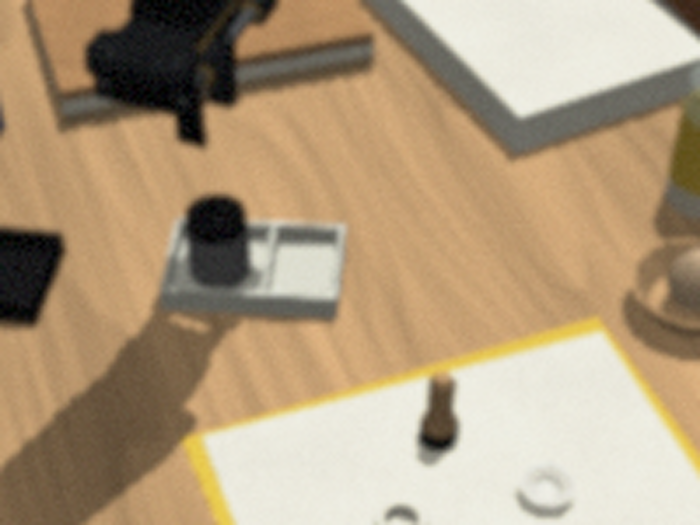

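The jar stands in the larger compartment (218,240). Last is the small dauber.

>>> {"fn": "jog_arm", "kwargs": {"targets": [[0,0,0,0,-3,-1.4,4],[0,0,0,0,-4.8,-2.25,4],[0,0,0,0,-5,-2.35,4],[0,0,0,0,-5,-2.35,4],[0,0,0,0,-3.2,-1.5,4],[0,0,0,1,-1.6,-0.7,4],[0,0,0,3,0,0,4],[0,0,0,1,0,0,4],[0,0,0,0,0,0,4],[0,0,0,0,0,0,4]]}}

```text
time: 31.38
position: [0.5539, 0.0727, 0.1158]
tool_rot: [-0.651, 1.47, 0.651]
ft_force: [0.9, -0.1, 1.0]
grip_width: 0.458
```

```bash
python3 - <<'E'
from h import *
from bench import get_image
p,d=get_image("side");cv2.imwrite("pics/s1.png",cv2.resize(p[100:250,260:460,::-1],None,fx=3.5,fy=3.5,interpolation=cv2.INTER_CUBIC))
E
python3 go.py .555,.0735,.047
```

```text
t 31.43 p [0.554  0.0727 0.116 ] jawdir 47.8 down [ 0.001  0.001 -1.   ] w 4.0 F [ 0.4 -0.6 -0.4] j [-0.87  0.28  0.8   1.86 -0.23  1.09  0.85]
.555,.0735,.047 tool shift cm [ 6.9  -0.02  0.12] norm 6.9
```

View pics/s1.png

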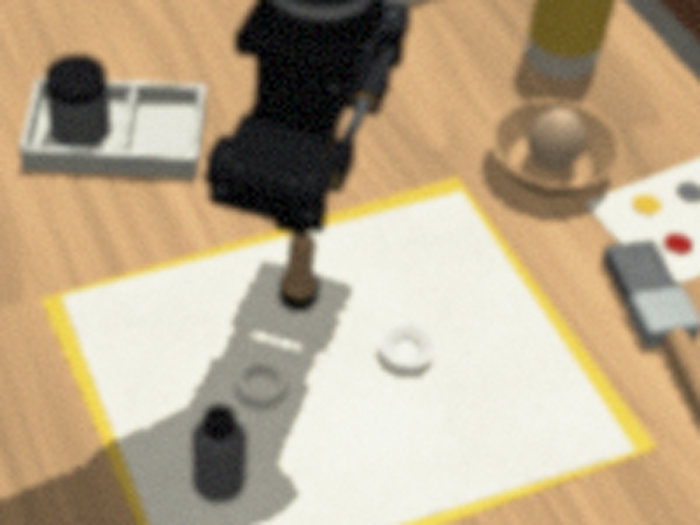

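The dauber at (300,270) is under the jaws, and the short bottle stands clear. I'll descend and grip.

>>> {"fn": "jog_arm", "kwargs": {"targets": [[0,0,0,3,0,0.1,4],[0,0,0,2.5,0,0,4],[0,0,0,1.2,0,0,4],[0,0,0,0,0,0,4],[0,0,0,0,0,0,4],[0,0,0,0,0,0,2.5],[0,0,0,0,0,0,1],[0,0,0,0,0,0,1],[0,0,0,0,0,0,1],[0,0,0,0,0,0,1]], "squeeze": 15}}

```text
time: 32.67
position: [0.5543, 0.0731, 0.0484]
tool_rot: [-0.651, 1.47, 0.651]
ft_force: [0.0, -0.2, 3.3]
grip_width: 0.223
```

```bash
python3 go.py .555,.0735,.047
```

```text
t 32.67 p [0.5543 0.0731 0.0484] jawdir 47.7 down [ 0.  0. -1.] w 1.94 F [ 0.  -0.2  3.3] j [-0.82  0.38  0.76  1.91 -0.32  0.97  0.91]
.555,.0735,.047 tool shift cm [ 0.14 -0.03  0.07] norm 0.2
```

>>> {"fn": "jog_arm", "kwargs": {"targets": [[0,0,0,-1.5,0,0,1],[0,0,0,-3.5,0,0,1],[0,0,0,-4,0,0,1],[0,0,0,-3.5,0,0,1],[0,0,0,-1.5,0,0,1],[0,0,0,0,0,0,1]]}}

```text
time: 33.42
position: [0.5544, 0.0731, 0.1888]
tool_rot: [-0.651, 1.469, 0.651]
ft_force: [0.7, -0.3, -1.6]
grip_width: 0.224
```

```bash
python3 go.py .5207,.2727,.19
```

```text
t 33.42 p [0.5544 0.0731 0.1888] jawdir 47.7 down [ 0.002  0.001 -1.   ] w 1.95 F [ 0.7 -0.3 -1.6] j [-0.91  0.2   0.83  1.78 -0.16  1.23  0.79]
.5207,.2727,.19 tool shift cm [-0.11 15.92 12.5 ] norm 20.2
```

>>> {"fn": "jog_arm", "kwargs": {"targets": [[0,0,0,0,2,1.6,1],[0,0,0,0,3.2,2.5,1],[0,0,0,0,3.5,2.8,1],[0,0,0,0,3.5,2.8,1],[0,0,0,0,2.5,1.9,1],[0,0,0,0,1.2,0.9,1],[0,0,0,2,0,0,1],[0,0,0,4,0,0,1],[0,0,0,3.5,0,0,1],[0,0,0,0,0,0,1]]}}

```text
time: 34.67
position: [0.5183, 0.2686, 0.0892]
tool_rot: [-0.651, 1.479, 0.647]
ft_force: [-1.0, -0.2, -1.0]
grip_width: 0.227
```

```bash
python3 - <<'E'
from h import *
from bench import get_image
p,d=get_image("side");cv2.imwrite("pics/s2.png",cv2.resize(p[60:210,220:420,::-1],None,fx=3.5,fy=3.5,interpolation=cv2.INTER_CUBIC))
E
python3 go.py .5207,.2727,.0534
```

```text
t 34.73 p [0.5199 0.2697 0.0915] jawdir 47.6 down [-0.002 -0.003 -1.   ] w 1.93 F [ 0.3 -0.2 -0.4] j [-1.1   0.36  0.69  1.8  -0.26  1.07  0.51]
.5207,.2727,.0534 tool shift cm [3.81 0.15 0.29] norm 3.8
```

View pics/s2.png

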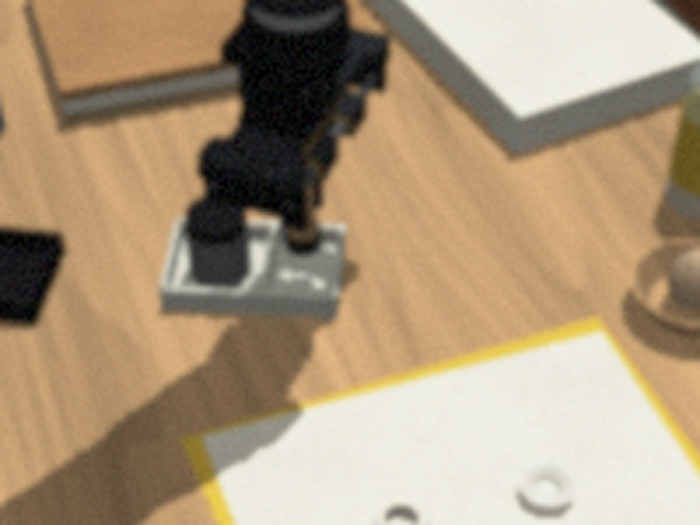

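The dauber is over the smaller compartment at about (305,240), clear of the jar. I'll lower it.

>>> {"fn": "jog_arm", "kwargs": {"targets": [[0,0,0,1.5,0,0.1,1],[0,0,0,1.2,0,0,1],[0,0,0,0.6,0,0,1],[0,0,0,0.4,0,0,1],[0,0,0,0,0,0,1],[0,0,0,0,0,0,1]]}}

```text
time: 35.48
position: [0.5214, 0.2733, 0.0564]
tool_rot: [-0.651, 1.47, 0.651]
ft_force: [-0.1, 1.0, -0.1]
grip_width: 0.221
```

```bash
python3 go.py .5207,.2727,.0534
```

```text
t 35.48 p [0.5214 0.2733 0.0564] jawdir 47.7 down [ 0.001  0.    -1.   ] w 1.92 F [-0.1  1.  -0.1] j [-1.08  0.41  0.67  1.83 -0.3   1.    0.54]
.5207,.2727,.0534 tool shift cm [ 0.3   0.01 -0.09] norm 0.3
```

>>> {"fn": "jog_arm", "kwargs": {"targets": [[0,0,0,0.25,0,0,1],[0,0,0,0.15,0,0,1],[0,0,0,0,0,0,1],[0,0,0,0,0,0,1]]}}

```text
time: 35.98
position: [0.5214, 0.2734, 0.0534]
tool_rot: [-0.65, 1.47, 0.652]
ft_force: [-2.4, -0.6, 7.5]
grip_width: 0.222
```

Contact. I'll release, rise and pull back clear so I can check.

>>> {"fn": "jog_arm", "kwargs": {"targets": [[0,0,0,0,0,0,4],[0,0,0,0,0,0,4],[0,0,0,0,0,0,4],[0,0,0,-1.5,0,0,4],[0,0,0,-3.5,0,0,4],[0,0,0,-4,0,0,4],[0,0,0,-4,0,0,4],[0,0,0,-3,3,2,4],[0,0,0,0,4,4,4],[0,0,0,0,4,4,4]]}}

```text
time: 37.22
position: [0.5073, 0.4229, 0.2144]
tool_rot: [-0.649, 1.468, 0.651]
ft_force: [-0.3, 0.4, 0.2]
grip_width: 0.458
```

>>> {"fn": "jog_arm", "kwargs": {"targets": [[0,0,0,0,4,4,4],[0,0,0,0,4,3,4],[0,0,0,0,2,1,4],[0,0,0,0,0,0,4]]}}

```text
time: 37.72
position: [0.4855, 0.5489, 0.2121]
tool_rot: [-0.654, 1.47, 0.653]
ft_force: [0.1, -1.1, 0.3]
grip_width: 0.459
```

```bash
python3 go.py
cat > chk.py <<'E'
from h import *
from bench import get_image
fish=(np.array([.4985,-.286]),np.radians(185.45));shell=(np.array([.484,.290]),np.radians(-25.2))
def loc(T,p):
    c,a=T;d=p[:2]-c;return np.round([d[0]*np.cos(a)+d[1]*np.sin(a),-d[0]*np.sin(a)+d[1]*np.cos(a)],4)
for n in("top","side"):
    p,d=get_image(n);cv2.imwrite(f"pics/end_{n}.png",p[:,:,::-1]);P=cloud(n,d)
    for nm,T,xy,h in (("pad",fish,(-.073,0),.057),("ld",fish,(.018,0),.093),("tall",fish,(.091,0),.115),("jar",shell,(-.0285,0),.065),("sd",shell,(.0405,0),.071),("short",None,(.4405,-.0585),.074)):
        w=np.array(xy) if T is None else T[0]+np.array([[np.cos(T[1]),-np.sin(T[1])],[np.sin(T[1]),np.cos(T[1])]])@np.array(xy)
        m=(np.hypot(P[...,0]-w[0],P[...,1]-w[1])<.045)&(abs(P[...,2]-h)<.007)
        q=P[m]
        if len(q)<5: print(n,nm,"few");continue
        c=q.mean(0);print(n,nm,len(q),"world",c.round(4),"local",loc(T,c) if T else "","zmed",np.percentile(q[:,2],50).round(4))
E
python3 chk.py
```

```text
t 37.73 p [0.4855 0.5489 0.2121] jawdir 47.9 down [-0. -0. -1.] w 4.0 F [ 0.1 -1.1  0.3] j [-1.27  0.56  0.61  1.27 -0.31  1.4   0.15]
top pad 177 world [ 0.5698 -0.2773  0.0572] local [-0.0718 -0.0019] zmed 0.0574
top ld 103 world [ 0.4817 -0.2891  0.0917] local [0.017  0.0015] zmed 0.0918
top tall 71 world [ 0.4085 -0.2934  0.1151] local [ 0.0903 -0.0012] zmed 0.1152
top jar 236 world [0.4581 0.3015 0.0654] local [-0.0283 -0.0006] zmed 0.0654
top sd 38 world [0.5197 0.2742 0.0697] local [0.0391 0.001 ] zmed 0.07
top short 46 world [ 0.4411 -0.0578  0.0739] local  zmed 0.074
side pad 347 world [ 0.5676 -0.2793  0.0554] local [-0.0694 -0.0001] zmed 0.0557
side ld 210 world [ 0.4801 -0.291   0.0902] local [0.0188 0.0032] zmed 0.0904
side tall 175 world [ 0.407  -0.296   0.1139] local [0.092  0.0013] zmed 0.114
side jar 195 world [0.4567 0.2992 0.0644] local [-0.0287 -0.0033] zmed 0.0649
side sd 28 world [0.5208 0.2697 0.0686] local [ 0.0419 -0.0027] zmed 0.0685
side short 76 world [ 0.4399 -0.0603  0.0726] local  zmed 0.073
```

View pics/end_top.png

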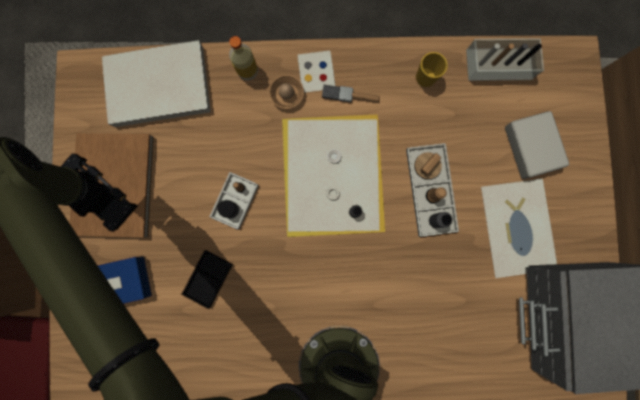

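View pics/end_side.png

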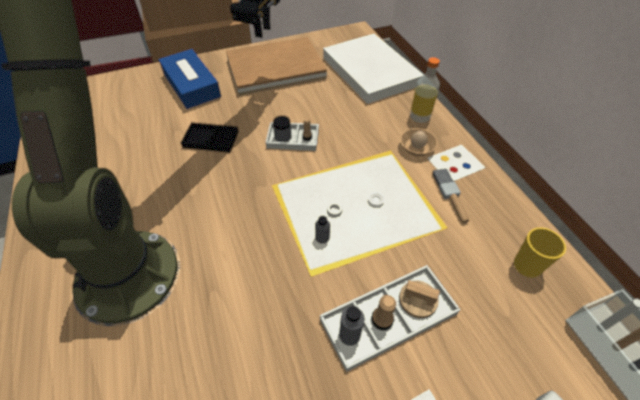

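Both kits are in place. All five things stand upright in their own compartments within a few mm of centre, the short bottle at (356,212) in the top view hasn't moved, and the arm is clear. I'm handing in.

Run:
```python
from bench import close_job
print(close_job())
```

```text
the job is handed in; nothing more can be done
None
```

Both kits are made up and the job is handed in, at about 38 s of the 115 s allowed; no verdict is reported. I placed the pad, large dauber and tall bottle in the long tray, then the jar and small dauber in the small white tray. I lowered each until the wrist force showed floor contact, then released it.

- **Position:** in the last check, the measured centres in both views were within about 4 mm of their compartment centres, well inside the limits.
- **Height:** the tops were at their given heights plus the 5 mm tray floor, to within about 3 mm. All five looked upright in the final pictures; I did not measure tilt separately.
- **Short bottle:** its measured position agreed with the first one to within 1 mm in each view.
- **Disagreement:** the two views differed by 2–5 mm on the same object. I put this down to the side camera seeing only the near faces, plus the 2 mm calibration error. No check failed.

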